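# Release the inline air filter from its quick coupler

## Robot

A 6-joint arm with a two-finger parallel gripper is mounted at the origin on the work surface; the furniture and walls round the work are solid. World frame = base frame: x ahead of the robot, y to its left, z up, the work surface at z = 0. Lengths are in m, angles in rad, forces in N, time in s.
With the tool pointing down it reaches from about 0.3 to 0.775 m from the base axis. Payload 14.6 kg.
Tool frame: the origin (TCP) lies midway between the tips of the shut fingers; the grasp point (between the pads) lies 19 mm behind it (ctrl.tcp_to_grasp is the z of the grasp point in the tool frame, in m); z points along the fingers, y is the line along which they close (so a half turn about z gives the same grasp; the last joint's range is limited). The gripper opens to 94 mm and grips with 3 to 60 N. Pads are 16 mm wide; open, the fingers measure 119 mm over their backs; the gripper's body (75 mm by 177 mm) begins 78 mm behind the grasp point.
Start: joints at [1.208, 0.3, 1.521, -0, 1.321, -0.067], TCP at [0.16, 0.526, 0.205] pointing down, gripper open.
Joint ranges: [-3.03, 3.03], [-0.79, 2.21], [0.23, 2.52], [-1.04, 4.18], [0, 3.07], [-2.55, 2.55]. Speed limits (rad/s): [2.22, 2.22, 2.57, 3.14, 3.14, 3.14].

## Interface

Orientations are given as [roll, pitch, yaw] about the fixed x, y, z axes, in that order (R = Rz(yaw) Ry(pitch) Rx(roll)).
In Python, from station import monitor, camera, ctrl gives the robot as it stands.
- The arm moves only by the tool apply_moves, never from a script. Its argument "plan" is one flat list of numbers, 4 for each row, row after row: the shift along the tool's x, y, z in mm, then the turn about the tool's z in rad. In form: [dx, dy, dz, spin, dx, dy, dz, spin, ...]. A call has 1 to 20 rows; each row shifts and turns the commanded pose from where the row before left it, along the tool's axes as they then stand; what a row does not reach is not made up. A row lasts 1/10 s, in which the tool goes at most 50 mm and 8.59 degrees, less where a joint would pass 70% of its speed; a pose out of reach is approached as far as the arm can. A call is refused whole if a number of a shift passes 50 or a number of a turn 0.15, either way. A call with a gripper value outside its range is refused whole. "hand" is the gripper command: -1 is shut, 1 is fully open, values between are in proportion, set as the call begins (left out, the last holds). The fingers move at their own pace and stop on an object; "squeeze" is the grip in N (left out, the last holds). Time passes only in rows, so rows that do not move let the fingers close. It gives the time, the measured TCP pose, the force, the opening and the grip force at its end, in the units of the state.
- monitor.get_obs(): the state, without advancing time (a new reading comes with each control period).
- camera(name): name is "scene" or "side" or "wrist"; returns a dict with "image" (384x512x3 uint8, red, green, blue), "range_z" (384x512 float32, m along the optical axis (not along the pixel's ray), 0 where there is no reading), "mtx" (3x3 intrinsics, pixels), "rvec" (rotation vector, rad) and "tvec" (3), from world to camera coordinates, as OpenCV has them. Camera axes: x right, y down, z forward; pixel columns grow to the right and rows downward; lengths in m; the calibration is good to about 2 mm. A picture is of the moment at which its call begins.
- ctrl.hand_in(): hands the job in; it is judged then, once.
The state is a dict: "time_s": time; "qpos": joint angles; "joint_vel": joint speeds; "tau": joint torques, N m; "ee_pos": TCP position; "eef_rot": TCP orientation; "force": force on the tool from outside, world axes, zero at the start; "moment": the same for the moment, N m; "grip_width": finger opening in m; "grip_force": force on a finger pad.
Only numpy, scipy, OpenCV 4.12 (cv2) and the standard library are available. Lean on these libraries where they do the work, as an engineer would, in place of code of your own. Each camera call takes 0.05 s, during which the arm holds its last target. There are 200 camera calls.

## Task

The inline air filter locked in the quick coupler on the bench is due for service. Pull the coupler's sprung collar fully back, away from the filter, until it stays back by itself; then draw the filter straight up out of its open-topped socket and lay it flat in the grey tray, wholly inside the rim. Set it down rather than dropping it, and leave the spray can, the solder spool and the tape roll where they stand.

Things in the scene. Friction and masses are not known exactly. Their poses are not given: they have to be found in the camera images.
- socket (a point): Middle of the coupler's socket, 70 mm above the bench, on the coupler's level axis; the head of the filter sits here. Its x axis points along that axis from the collar towards the filter's housing; z is up. The socket is a trough open at the top, closed by the collar when that is home.
- coupler_stand: Fixed stand; origin on the bench, 15.5 mm along its x from the socket; same axes. In mm along x: grey block 50 wide, 92 high, from -120 to -90; steel tube 30 thick, from -85 to -22, on which the collar slides; socket trough from -22 to -3; base plate 80 wide, 8 high, from -130 to 105; narrow rest, 26 wide, top at 51, from 22 to 78 under the filter's housing.
- collar (a joint): Travel of the collar, m: 0 is home (it encloses the filter's head), growing as it is pulled back along the socket's -x, to 0.020 at its stop. A spring effect (up to about 13 N; damped, so pull slowly) drives it home if let go before about 0.015; beyond that a catch takes it to the stop and holds it there with about 5 N, clear of the filter.
- collar_mid (a point): Middle of the sprung collar, on the axis; moves with it. The collar is a dark knurled steel sleeve round the tube, 44 mm in diameter and 42 mm long, its middle 9.5 mm behind the socket point when home; free all round, so it can be pinched across its sides from above. Axes as socket.
- filter_mid (a point): Centre of the filter's square metal housing (38 x 38 mm, 80 mm long, two dark bands), about its centre of mass; 0.2 kg. x is its long axis, away from the head; z up. At the start 65.5 mm from the socket point along its x, 70 mm above the bench. At the -x end a brass nut, a neck and a steel head reach 69.5 mm from this point, at +x a brass stub reaches 54 mm.
- head_mid (a point): Middle of the filter's round steel head (23 mm diameter, 8 mm long), on its axis; it sits in the socket at the start with about 2 mm of play, behind a 16 mm thick neck, and is free once raised 25 mm.
- filter: The filter; origin on the underside of the housing, 19 mm below filter_mid; same axes.
- tray: Fixed grey open tray, 220 mm (its x) by 130 mm (its y) outside and 26 mm high, walls and floor 4 mm; origin at the centre of its underside, on the bench. The filter lying in it along the tray's x has its centre 23 mm above the bench.
- iron_stand: Fixed obstacle between coupler and tray: a soldering iron in its stand. It never moves: it spans x 0.28 to 0.55 and y -0.14 to 0.06 m in the world, its iron rising away from the robot to 0.22 m at the far, right end.
- lamp_post (a point): Foot of a fixed obstacle at the left edge: a lamp whose clamp and post stand here (always the same place), 50 to 90 mm thick and 0.7 m high. Come to the coupler from the robot's side of it.
- spray_can: Bystander: a spray can, 53 mm diameter, 141 mm high, standing beside the filter; origin under its centre.
- spool: Bystander: a spool of solder, 52 mm diameter, 38 mm high, standing between the coupler and the tray; origin under its centre.
- tape: Bystander: a roll of tape lying flat before the coupler, 67 mm diameter, 19 mm high; origin under its centre.

How it is judged:
On the way, in this order (a step that is already met when the one before it is completed fails the run):
1. the collar is fully back (17 mm or more) while the filter is still in the socket (value of joint collar above 0.017 m and distance between head_mid and socket below 0.008 m), for 0.2 s.
2. the filter's head is drawn up out of the socket (30 mm or more above its seat) (z of head_mid in the frame of socket above 0.03 m), for 0.05 s.
At the end, for the whole second after the job is handed in: The filter lies flat (its long axis level within 0.12 rad) and still on the tray's floor inside the rim: its centre within 60 mm of the tray's centre along the tray and 45 mm across, and no more than 30 mm above the bench. The collar may be in either position (x of filter_mid in the frame of tray between -0.06 and 0.06 m and y of filter_mid in the frame of tray between -0.045 and 0.045 m and z of filter_mid in the frame of tray below 0.03 m and angle between filter_mid's own x axis and vertical between 1.45 and 1.69 rad and linear speed of filter below 0.02 m/s); the robot touches nothing.
It fails at once if the filter is dropped or flung into the tray (faster than 0.7 m/s over it) (x of filter_mid in the frame of tray between -0.06 and 0.06 m and y of filter_mid in the frame of tray between -0.045 and 0.045 m and z of filter_mid in the frame of tray below 0.08 m and linear speed of filter above 0.7 m/s).
It fails at once if the spray can, the spool or the tape roll is shifted by more than 30 mm (distance of any of spray_can, spool, tape from where it was at the start of the episode above 0.03 m).
It also fails if it takes over 45 s, if anything falls off the work surface, if the arm or the gripper's body presses on something with over 40 N, if the wrist force passes 120 N, or if a joint passes its speed limit or range.

## Working session

There is one attempt and no reset: what is moved stays moved. The work goes in short steps, Python scripts to look and compute and a tool call to move; the robot and the scene stay as the last step left them, time stands still between calls to the robot, and variables do not carry over. Pictures are saved under pics/ and viewed, at most 10 in all, crops included, and the job is handed in when it is done.

Besides the shell and the picture viewer there is one more tool, called after "Emit:" by a JSON object that holds its "op" and its "data". apply_moves: Moves the arm, as the interface text tells. Its arguments: {"type":"object","properties":{"plan":{"type":"array","items":{"type":"number"}},"hand":{"type":"number"},"squeeze":{"type":"number"}},"required":["plan"]}

```bash
mkdir -p pics; ls; cat > h.py <<'E'
import numpy as np, cv2
from station import monitor, camera, ctrl
def cam(n):
    c=camera(n); R=cv2.Rodrigues(np.array(c['rvec'],float))[0]; t=np.array(c['tvec'],float).ravel()
    d=c['range_z']; h,w=d.shape; u,v=np.meshgrid(np.arange(w),np.arange(h)); K=np.array(c['mtx'])
    p=np.stack([(u-K[0,2])/K[0,0]*d,(v-K[1,2])/K[1,1]*d,d],-1)
    P=(p-t)@R; P[d<=0]=np.nan
    return c['image'],P
def save(n,img): cv2.imwrite(f'pics/{n}.png',img[:,:,::-1])
E
python3 - <<'E'
from h import *
a,P=cam('scene');b,Q=cam('side')
save('s1',np.vstack([a[:300],]) if 0 else np.hstack([cv2.resize(a,(400,300)),cv2.resize(b,(400,300))]))
save('scene1',a)
np.savez('m1.npz',a=a,P=P,b=b,Q=Q)
print(monitor.get_obs(),ctrl.tcp_to_grasp)
E
```

```text
pics
{'time_s': 0.1, 'qpos': array([ 1.20845503e+00,  3.00420911e-01,  1.52152432e+00,  3.77893994e-07,
        1.32069209e+00, -6.65921350e-02]), 'joint_vel': array([-2.22778207e-03, -2.40467568e-03, -3.41913565e-03,  8.00293399e-05,
       -1.17931465e-03,  2.49795567e-04]), 'tau': array([-5.06299912e-04, -5.32636499e+01, -3.53287590e+01,  7.08783511e-02,
        2.34219676e-02, -7.81120320e-05]), 'ee_pos': array([0.16021572, 0.52590018, 0.20493787]), 'eef_rot': array([-3.14055034e+00, -6.98798108e-05,  2.84584337e+00]), 'force': array([ 0.11987579, -0.1148202 ,  0.23228535]), 'moment': array([-0.00507856, -0.01798653, -0.01309058]), 'grip_force': 0.0, 'grip_width': 0.09398269684583734} -0.0188
```

View pics/s1.png

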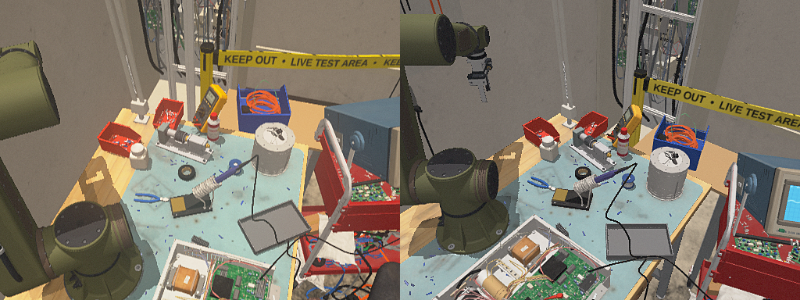

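View pics/scene1.png

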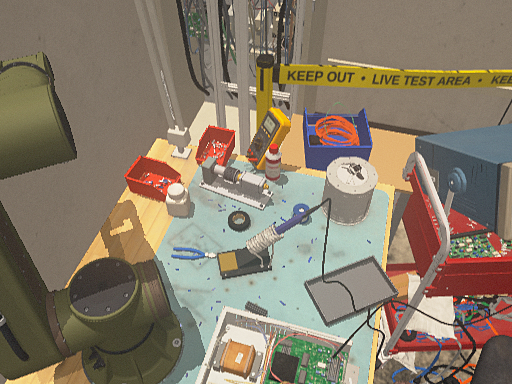

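Scene view: the coupler is at about (235,183), with the filter's end at (265,187) and the spray can at (274,162). The tape is at (238,220), the spool at (300,213) and the tray at (350,290). Next I measure by depth.

```bash
python3 - <<'E'
from h import *
m=np.load('m1.npz')
for k,(im,P) in {'scene':(m['a'],m['P']),'side':(m['b'],m['Q'])}.items():
    print(k)
    if k=='scene': rois=dict(coup=(195,155,275,210),tray=(300,255,400,330),can=(264,142,284,182),spool=(288,200,314,228),tape=(225,207,252,235))
    else:
        rois=dict(coup=(212,160,275,220),tray=(255,280,350,335))
    for n,(x0,y0,x1,y1) in rois.items():
        p=P[y0:y1,x0:x1].reshape(-1,3); p=p[np.isfinite(p).all(1)]
        if n=='coup':
            q=p[(p[:,2]>.06)&(p[:,2]<.1)]
            print('coup',len(q)); 
            if len(q):print(np.percentile(q,[2,50,98],axis=0).round(3).tolist())
        else:
            q=p[(p[:,2]>.012)]
            if n=='tray': q=p[(p[:,2]>.02)&(p[:,2]<.032)]
            if n=='spool': q=p[(p[:,2]>.015)&(p[:,2]<.05)]
            if n=='tape': q=q[q[:,2]<.03]
            print(n,len(q),np.percentile(q,[1,50,99],axis=0).round(3).tolist(), cv2.minAreaRect(q[:,:2].astype(np.float32)))
a=m['a'][150:215,190:285]; b=m['b'][155:225,205:300]
save('crop',np.vstack([cv2.resize(a,(780,290),interpolation=2),cv2.resize(b,(780,290),interpolation=2)]))
E
```

```text
scene
coup 1036
[[0.48, 0.096, 0.061], [0.536, 0.188, 0.084], [0.658, 0.294, 0.094]]
tray 511 [[0.39, -0.395, 0.02], [0.51, -0.308, 0.025], [0.633, -0.199, 0.031]] ((0.5083542466163635, -0.3053571879863739), (0.15504083037376404, 0.22279149293899536), 68.10004425048828)
can 601 [[0.586, 0.113, 0.014], [0.658, 0.148, 0.094], [0.713, 0.207, 0.142]] ((0.6514285802841187, 0.14219766855239868), (0.15606379508972168, 0.05542922765016556), 45.19175720214844)
spool 135 [[0.581, -0.047, 0.017], [0.607, -0.021, 0.038], [0.63, -0.002, 0.042]] ((0.6068447232246399, -0.02503463625907898), (0.04311728477478027, 0.04964543133974075), 44.658103942871094)
tape 253 [[0.42, 0.058, 0.013], [0.452, 0.09, 0.019], [0.484, 0.123, 0.024]] ((0.45156732201576233, 0.09028661996126175), (0.06723669171333313, 0.06458259373903275), 46.0838737487793)
side
coup 741
[[0.479, 0.098, 0.061], [0.533, 0.194, 0.085], [0.627, 0.298, 0.094]]
tray 492 [[0.388, -0.404, 0.02], [0.508, -0.298, 0.025], [0.633, -0.194, 0.031]] ((0.5081849098205566, -0.30089354515075684), (0.15478159487247467, 0.22054320573806763), 68.36750030517578)
```

View pics/crop.png

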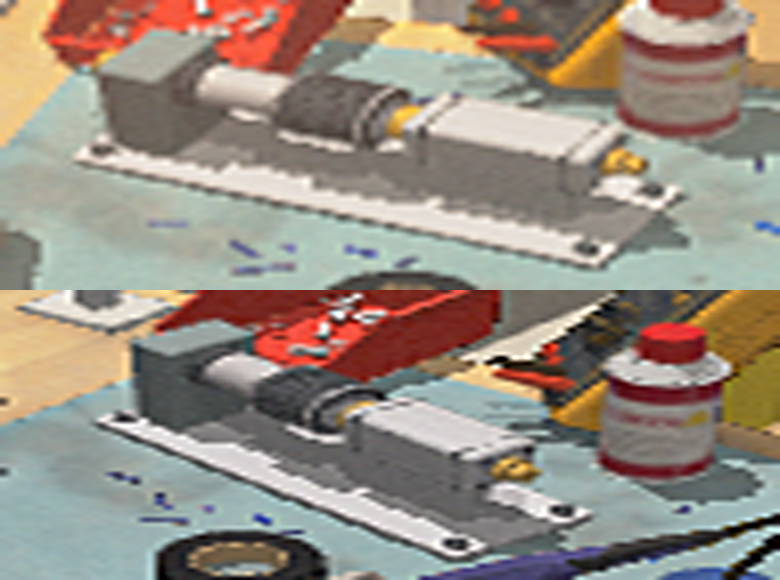

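The crops show, along the axis, the block, tube, dark collar, brass nut and square housing with its brass stub, with the can standing beyond the housing. Housing top is at scene u≈242–266, block top at u≈202–216.

```bash
python3 - <<'E'
from h import *
m=np.load('m1.npz')
def top(P,x0,y0,x1,y1,lo,hi):
    p=P[y0:y1,x0:x1].reshape(-1,3); q=p[(p[:,2]>lo)&(p[:,2]<hi)]
    r=cv2.minAreaRect(q[:,:2].astype(np.float32)); print(len(q),q[:,2].mean().round(4),q.mean(0).round(4),[np.round(x,4) for x in r])
    return np.array(r[0])
for P,hb,bb in ((m['P'],(240,168,268,190),(201,153,217,175)),(m['Q'],(246,200,272,216),(220,160,238,180))):
    print('housing');h=top(P,*hb,.084,.094)
    print('block');b=top(P,*bb,.087,.098)
    d=h-b; L=np.linalg.norm(d); print('L',L,'yaw',np.arctan2(d[1],d[0]), 'expected 0.155')
E
```

```text
housing
230 0.0886 [0.5554 0.1365 0.0886] [array([0.5563, 0.1392]), array([0.0397, 0.0847]), np.float64(20.1628)]
block
117 0.0911 [0.5024 0.2808 0.0911] [array([0.5049, 0.2779]), array([0.0504, 0.0418]), np.float64(21.6358)]
L 0.14793819273344871 yaw -1.2155475918019745 expected 0.155
housing
0 nan [nan nan nan] [array([0., 0.]), array([0., 0.]), np.float64(0.0)]
block
95 0.0914 [0.5022 0.2804 0.0914] [array([0.5137, 0.2645]), array([0.0527, 0.08  ]), np.float64(28.1565)]
L 0.5778185946698049 yaw -2.6660891762796126 expected 0.155<stdin>:5: RuntimeWarning: Mean of empty slice.
  ret = ret.dtype.type(ret / rcount)
  ret = um.true_divide(
```

```bash
python3 - <<'E'
from h import *
m=np.load('m1.npz');P=m['P'];a=m['a']
print('lamp',P[150,182].round(3),P[135,178].round(3),P[60,155].round(3)); print('white pot',P[190,177].round(3))
p=P[142:160,264:284].reshape(-1,3);q=p[p[:,2]>.125];q=q[q[:,2]<.15];print('can top',q.mean(0).round(3))
# tray outline by rim: points 0.021..0.028 plus floor 0.004
for P,r in ((m['P'],(300,250,402,330)),(m['Q'],(255,275,352,340))):
    p=P[r[1]:r[3],r[0]:r[2]].reshape(-1,3); q=p[(p[:,2]>.021)&(p[:,2]<.0275)]
    H=cv2.convexHull(q[:,:2].astype(np.float32)); print(cv2.minAreaRect(H)); print(cv2.approxPolyDP(H,.012,True)[:,0].round(3).tolist())
    f=p[(p[:,2]>.002)&(p[:,2]<.007)]
f=P[:0]
# target numbers
d=np.array([np.cos(-1.219),np.sin(-1.219)]);o=monitor.get_obs();R=cv2.Rodrigues
E
```

```text
lamp [0.512 0.443 0.028] [0.503 0.437 0.108] [0.499 0.484 0.374]
white pot [0.359 0.26  0.092]
can top [0.663 0.154 0.136]
((0.5084971785545349, -0.30500155687332153), (0.15427416563034058, 0.22279149293899536), 68.10004425048828)
[[0.6349999904632568, -0.2750000059604645], [0.4359999895095825, -0.19499999284744263], [0.38600000739097595, -0.3140000104904175], [0.5720000267028809, -0.414000004529953]]
((0.5078268647193909, -0.30179649591445923), (0.1567242294549942, 0.22054320573806763), 68.36750030517578)
[[0.6359999775886536, -0.2709999978542328], [0.4339999854564667, -0.19099999964237213], [0.3880000114440918, -0.31200000643730164], [0.5699999928474426, -0.4099999964237213]]
```

Emit:
{"op": "apply_moves", "data": {"plan": [0,0,0,0.132,0,0,0,0.132,0,0,0,0.132,0,0,0,0.132,0,0,0,0.132,0,0,0,0.132,0,0,0,0.131,-29,8,0,0,-29,8,0,0,-29,8,0,0,-29,8,0,0,-29,8,0,0,-29,8,0,0,-29,8,0,0,-29,8,0,0], "hand": 1, "squeeze": 40}}

```text
time_s: 1.6
ee_pos: [0.3008, 0.3292, 0.2053]
eef_rot: [-3.141, 0.0, 1.923]
force: [0.2, -0.5, -0.1]
grip_width: 0.0943
grip_force: 0.0
```

Emit:
{"op": "apply_moves", "data": {"plan": [-24,21,0,0,-24,21,0,0,-24,22,0,0,-24,22,0,0,-24,22,0,0,-24,22,0,0,-25,22,0,0,-25,22,0,0,0,0,0,0,0,0,0,0]}}

```text
time_s: 2.6
ee_pos: [0.5305, 0.208, 0.2048]
eef_rot: [-3.14, -0.0, 1.922]
force: [-0.8, -0.4, -0.1]
grip_width: 0.0938
grip_force: 0.0
```

```bash
python3 - <<'E'
from h import *
a,P=cam('wrist'); save('w1',a); np.savez('w1.npz',a=a,P=P)
o=monitor.get_obs();print(o['time_s'],o['ee_pos'],o['eef_rot'],o['force'])
q=P.reshape(-1,3);q=q[np.isfinite(q).all(1)]
d=np.array([.344,-.939]);n=np.array([.939,.344])
c=np.array([.5298,.2063]); s=(q[:,:2]-c)@d; t=(q[:,:2]-c)@n
for lo in range(-110,130,10):
    k=(s*1e3>lo)&(s*1e3<lo+10)&(q[:,2]>.07)&(q[:,2]<.11)&(abs(t)<.04)
    if k.sum()>5: print(lo,k.sum(),np.percentile(t[k],[1,50,99]).round(4),q[k,2].max().round(4))
E
```

```text
2.65 [0.53012774 0.20842252 0.20502955] [-3.14066096e+00 -2.06344858e-04  1.92270101e+00] [-0.92286084  0.48794308 -0.05940496]
-110 267 [-0.0174  0.0033  0.0236] 0.0938
-100 590 [-0.0218  0.0033  0.0273] 0.0947
-90 602 [-0.0209  0.0033  0.0276] 0.0947
-80 535 [-0.0207  0.0033  0.0269] 0.0947
-70 368 [-0.0145  0.0029  0.0205] 0.0897
-60 301 [-0.0116  0.0034  0.0177] 0.0867
-50 309 [-0.0117  0.0025  0.0179] 0.0872
-40 289 [-0.0119  0.0025  0.0169] 0.087
-30 450 [-0.018   0.0025  0.0244] 0.0943
-20 423 [-0.0192  0.0025  0.0243] 0.0947
-10 412 [-0.0194  0.0025  0.0244] 0.0945
0 390 [-0.0183  0.0031  0.0246] 0.0943
10 201 [-0.0185  0.0027  0.0246] 0.0941
20 342 [-0.0134  0.0027  0.0197] 0.0896
30 357 [-0.0152  0.0037  0.0215] 0.091
40 317 [-0.0152  0.0027  0.0217] 0.0914
50 314 [-0.0153  0.0027  0.0219] 0.0912
60 302 [-0.0154  0.0027  0.0208] 0.0909
70 304 [-0.0155  0.0027  0.021 ] 0.0908
80 286 [-0.0157  0.0028  0.0212] 0.0911
90 293 [-0.0158  0.0028  0.0213] 0.0916
100 179 [-0.0146  0.0028  0.0207] 0.0908
110 12 [-0.0026  0.0035  0.0098] 0.0806
```

View pics/w1.png

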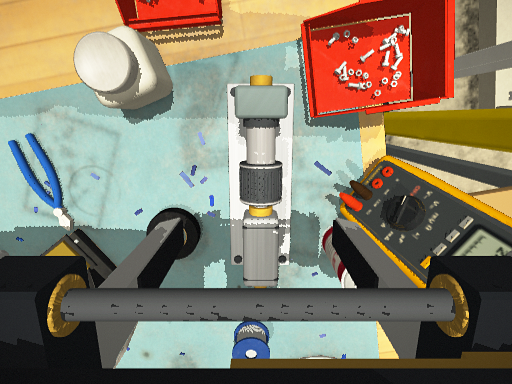

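The wrist view shows the collar at about (261,184) with the axis upright at u≈261. The axis is offset sideways by +2.8 mm and apparently shifted along by a few mm, so I find the edges.

```bash
python3 - <<'E'
from h import *
P=np.load('w1.npz')['P']
q=P.reshape(-1,3);q=q[np.isfinite(q).all(1)]
d=np.array([.344,-.939]);n=np.array([.939,.344]);c=np.array([.5298,.2063])
s=(q[:,:2]-c)@d*1e3; t=(q[:,:2]-c)@n*1e3
k=(abs(t-2.8)<4)&(q[:,2]>.02)
print([(i,round(float(np.median(q[k&(s>=i)&(s<i+2),2])*1e3),1)) for i in range(-112,124,2) if (k&(s>=i)&(s<i+2)).any()])
E
```

```text
[(-112, 80.8), (-110, 81.3), (-108, 80.7), (-106, 80.8), (-104, 81.3), (-102, 90.3), (-100, 92.1), (-98, 92.5), (-96, 92.8), (-94, 92.1), (-92, 92.5), (-90, 92.5), (-88, 92.8), (-86, 92.7), (-84, 92.9), (-82, 92.0), (-80, 92.6), (-78, 92.5), (-76, 92.0), (-74, 91.4), (-72, 89.0), (-70, 87.8), (-68, 88.1), (-66, 88.2), (-64, 85.3), (-62, 85.1), (-60, 85.4), (-58, 85.4), (-56, 85.0), (-54, 85.5), (-52, 85.0), (-50, 85.1), (-48, 85.4), (-46, 85.0), (-44, 85.1), (-42, 85.0), (-40, 85.0), (-38, 84.9), (-36, 84.8), (-34, 85.4), (-32, 317.3), (-30, 319.5), (-28, 320.6), (-26, 336.7), (-24, 319.1), (-22, 329.6), (-20, 92.5), (-18, 92.8), (-16, 92.3), (-14, 92.2), (-12, 92.8), (-10, 92.6), (-8, 92.6), (-6, 92.8), (-4, 92.1), (-2, 92.4), (0, 92.3), (2, 92.5), (4, 92.3), (6, 92.3), (8, 91.9), (10, 92.2), (12, 93.2), (14, 91.7), (18, 78.8), (20, 82.5), (22, 83.1), (24, 83.0), (26, 83.2), (28, 85.9), (30, 88.5), (32, 88.8), (34, 89.4), (36, 89.8), (38, 89.7), (40, 89.3), (42, 89.2), (44, 89.4), (46, 89.0), (48, 89.6), (50, 89.7), (52, 89.5), (54, 88.9), (56, 89.3), (58, 89.5), (60, 89.1), (62, 89.5), (64, 89.4), (66, 88.8), (68, 89.3), (70, 89.5), (72, 89.1), (74, 88.9), (76, 89.0), (78, 89.5), (80, 89.6), (82, 89.1), (84, 89.1), (86, 89.5), (88, 88.7), (90, 89.3), (92, 89.2), (94, 89.6), (96, 89.3), (98, 89.2), (100, 88.9), (102, 88.9), (104, 88.0), (106, 87.6), (112, 80.3)]
```

Emit:
{"op": "apply_moves", "data": {"plan": [4,2,20,0,0,0,25,0,0,0,25,0,0,0,25,0,0,0,25,0,0,0,20,0,0,0,14,0,0,0,0,0,0,0,0,0]}}

```text
time_s: 3.55
ee_pos: [0.5312, 0.2131, 0.0522]
eef_rot: [3.141, 0.0, 1.923]
force: [1.2, 0.4, -0.3]
grip_width: 0.094
grip_force: 0.0
```

Emit:
{"op": "apply_moves", "data": {"plan": [0,0,0,0,0,0,0,0,0,0,0,0,0,0,0,0,0,0,0,0,0,0,0,0,0,0,0,0,0,0,0,0], "hand": -1, "squeeze": 45}}

```text
time_s: 4.35
ee_pos: [0.5317, 0.2129, 0.0515]
eef_rot: [3.14, -0.0, 1.923]
force: [5.9, 2.4, -3.4]
grip_width: 0.044
grip_force: 45.0
```

Emit:
{"op": "apply_moves", "data": {"plan": [2,0,0,0,2,0,0,0,2,0,0,0,2,0,0,0,2,0,0,0,2,0,0,0,2,0,0,0,2,0,0,0,2,0,0,0,2,0,0,0,1,0,0,0,0,0,0,0,0,0,0,0]}}

```text
time_s: 5.65
ee_pos: [0.5248, 0.2319, 0.0515]
eef_rot: [3.14, 0.001, 1.922]
force: [9.0, -3.0, -2.8]
grip_width: 0.0437
grip_force: 45.0
```

Emit:
{"op": "apply_moves", "data": {"plan": [0,0,0,0,0,0,0,0,0,0,0,0,0,0,0,0], "hand": 1}}

```text
time_s: 6.05
ee_pos: [0.5238, 0.2325, 0.0514]
eef_rot: [-3.141, -0.0, 1.923]
force: [-0.1, 0.3, -0.4]
grip_width: 0.0723
grip_force: 0.0
```

Emit:
{"op": "apply_moves", "data": {"plan": [0,0,-20,0,0,0,-25,0,0,0,-25,0,0,0,-25,0,0,0,-25,0,0,0,-20,0,0,0,-10,0,0,0,0,0]}}

```text
time_s: 6.85
ee_pos: [0.5242, 0.2326, 0.2024]
eef_rot: [3.14, -0.0, 1.923]
force: [-0.1, 0.1, -0.1]
grip_width: 0.0938
grip_force: 0.0
```

```bash
cat > prof.py <<'E'
from h import *
a,P=cam('wrist'); save('w2',a)
o=monitor.get_obs();print(o['time_s'],o['ee_pos'],o['eef_rot'])
q=P.reshape(-1,3);q=q[np.isfinite(q).all(1)]
d=np.array([.344,-.939]);n=np.array([.939,.344]);c=np.array([.5298,.2063])
print('tcp s,t',(o['ee_pos'][:2]-c)@d*1e3,(o['ee_pos'][:2]-c)@n*1e3)
s=(q[:,:2]-c)@d*1e3; t=(q[:,:2]-c)@n*1e3
k=(abs(t-2.8)<4)&(q[:,2]>.02)&(q[:,2]<.12)
print([(i,round(float(np.median(q[k&(s>=i)&(s<i+2),2])*1e3))) for i in range(-112,124,2) if (k&(s>=i)&(s<i+2)).any()])
k=(s>40)&(s<95)&(q[:,2]>.084)&(q[:,2]<.1)&(abs(t)<40);print(np.percentile(t[k],[1,50,99]))
E
python3 prof.py
```

```text
6.9 [0.5238025  0.23245629 0.2011139 ] [ 3.14157128e+00 -2.54999025e-05  1.92285126e+00]
tcp s,t -26.623894135053657 3.3661142612026183
[(-112, 81), (-110, 81), (-108, 81), (-106, 81), (-104, 81), (-102, 86), (-100, 92), (-98, 93), (-96, 93), (-94, 92), (-92, 93), (-90, 92), (-88, 92), (-86, 93), (-84, 93), (-82, 92), (-80, 92), (-78, 92), (-76, 92), (-74, 91), (-72, 88), (-70, 88), (-68, 88), (-66, 88), (-64, 85), (-62, 85), (-60, 85), (-58, 85), (-56, 85), (-54, 85), (-52, 85), (-50, 85), (-48, 91), (-46, 93), (-44, 92), (-42, 93), (-40, 92), (-38, 92), (-36, 92), (-34, 93), (-32, 92), (-30, 92), (-28, 93), (-26, 93), (-24, 92), (-22, 93), (-20, 93), (-18, 92), (-16, 92), (-14, 92), (-12, 92), (-10, 93), (-8, 92), (-2, 80), (0, 81), (2, 81), (4, 81), (6, 81), (8, 78), (10, 78), (12, 78), (14, 78), (16, 78), (18, 78), (20, 81), (22, 83), (24, 82), (26, 83), (28, 86), (30, 88), (32, 90), (34, 89), (36, 90), (38, 89), (40, 89), (42, 89), (44, 89), (46, 89), (48, 89), (50, 89), (52, 89), (54, 89), (56, 89), (58, 89), (60, 89), (62, 89), (64, 89), (66, 89), (68, 89), (70, 89), (72, 89), (74, 89), (76, 89), (78, 89), (80, 89)]
[-15.68389368   2.53441012  21.70563626]
```

Collar now spans s −49 to −6 mm after release, 20 mm or more back and held by the catch. Next the filter.

Emit:
{"op": "apply_moves", "data": {"plan": [-24,0,0,0,-24,0,0,0,-24,0,0,0,-24,0,0,0,0,0,20,0,0,0,25,0,0,0,25,0,0,0,25,0,0,0,25,0,0,0,16,0,0,0,8,0,0,0,0,0,0,0,0,0]}}

```text
time_s: 8.2
ee_pos: [0.5571, 0.1423, 0.0578]
eef_rot: [3.141, 0.0, 1.923]
force: [0.2, 0.3, 0.2]
grip_width: 0.094
grip_force: 0.0
```

Emit:
{"op": "apply_moves", "data": {"plan": [0,0,0,0,0,0,0,0,0,0,0,0,0,0,0,0,0,0,0,0,0,0,0,0,0,0,0,0,0,0,0,0], "hand": -1, "squeeze": 40}}

```text
time_s: 9.0
ee_pos: [0.557, 0.1424, 0.0575]
eef_rot: [3.142, 0.0, 1.923]
force: [0.2, -0.1, -0.4]
grip_width: 0.0376
grip_force: 40.0
```

Emit:
{"op": "apply_moves", "data": {"plan": [0,0,-4,0,0,0,-6,0,0,0,-8,0,0,0,-10,0,0,0,-10,0,0,0,-15,0,0,0,-20,0,0,0,-25,0,0,0,-25,0,0,0,-25,0,0,0,-25,0,0,0,-25,0,0,0,-25,0,0,0,-20,0,0,0,0,0,0,0,0,0]}}

```text
time_s: 10.6
ee_pos: [0.5568, 0.1423, 0.3001]
eef_rot: [-3.141, -0.0, 1.923]
force: [0.7, -0.5, -1.8]
grip_width: 0.0379
grip_force: 40.0
```

```bash
python3 - <<'E'
from h import *
o=monitor.get_obs();print(o['time_s'],o['ee_pos'],o['eef_rot'],o['grip_width'],o['grip_force'],o['force'])
a,P=cam('scene');b,_=cam('wrist');save('lift',np.hstack([cv2.resize(a,(400,300)),cv2.resize(b,(400,300))]))
# spin all first: yaw -> 2.760
y=2.760;x=np.array([np.cos(y),np.sin(y)]);yy=np.array([np.sin(y),-np.cos(y)])
D=np.array([.511,-.293])-o['ee_pos'][:2];print('spin',-(y-o['eef_rot'][2]),'dx dy mm',D@x*1e3,D@yy*1e3)
E
```

```text
10.6 [0.55676453 0.14230419 0.3000937 ] [-3.14149841e+00 -1.91040308e-05  1.92282518e+00] 0.03787165780506776 39.999486207962036 [ 0.69618052 -0.51376289 -1.81536297]
spin -0.8371748185841321 dx dy mm -119.6340486743866 -421.0366032681443
```

View pics/lift.png

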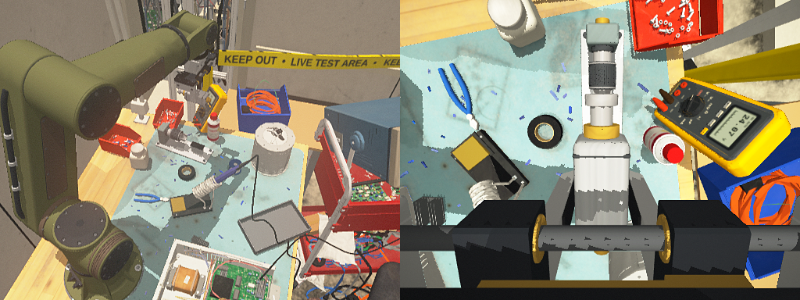

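Filter is held level and clear of the coupler, seen centred at (605,170) in the right half. The can and tape stand where they were.

Emit:
{"op": "apply_moves", "data": {"plan": [0,0,0,-0.12,0,0,0,-0.12,0,0,0,-0.12,0,0,0,-0.12,0,0,0,-0.12,0,0,0,-0.12,0,0,0,-0.117,0,0,0,0]}}

```text
time_s: 11.5
ee_pos: [0.5567, 0.1423, 0.2994]
eef_rot: [-3.141, -0.001, 2.762]
force: [0.6, -0.7, -1.5]
grip_width: 0.038
grip_force: 40.0
```

Emit:
{"op": "apply_moves", "data": {"plan": [-4,-14,0,0,-8,-28,0,0,-8,-28,0,0,-8,-28,0,0,-8,-28,0,0,-8,-28,0,0,-8,-28,0,0,-8,-28,0,0,-8,-28,0,0,-8,-28,0,0,-8,-28,0,0,-8,-28,0,0,-8,-28,0,0,-8,-28,0,0,-8,-28,0,0,-4,-15,0,0,0,0,0,0,0,0,0,0]}}

```text
time_s: 13.3
ee_pos: [0.5113, -0.2928, 0.3003]
eef_rot: [3.141, -0.0, 2.758]
force: [0.7, -0.7, -0.2]
grip_width: 0.0377
grip_force: 40.0
```

```bash
python3 - <<'E'
from h import *
o=monitor.get_obs();print(o['time_s'],o['ee_pos'],o['eef_rot'],o['grip_width'],o['force'])
b,P=cam('wrist');a,Q=cam('side');save('over',np.hstack([cv2.resize(a,(400,300)),cv2.resize(b,(400,300))]))
d=np.array([.928,-.373]);n=np.array([.373,.928]);c=np.array([.511,-.293])
for X in (P,Q):
    q=X.reshape(-1,3);q=q[np.isfinite(q).all(1)]
    s=(q[:,:2]-c)@d*1e3;t=(q[:,:2]-c)@n*1e3
    k=(q[:,2]>.0225)&(q[:,2]<.03)&(abs(s)<125)&(abs(t)<80)
    print(k.sum(),np.percentile(s[k],[1,99]),np.percentile(t[k],[1,99]))
    k=(q[:,2]>.03)&(q[:,2]<.2)&(abs(s)<200)&(abs(t)<130); print('clutter',k.sum(),q[k,2].max() if k.any() else 0)
    h=np.histogram2d(s[k],t[k],bins=[np.arange(-200,201,50),np.arange(-130,131,26)])[0];print(h.astype(int))
E
```

```text
13.3 [ 0.51128261 -0.29278111  0.30025496] [ 3.14132298e+00 -3.98231969e-04  2.75839672e+00] 0.037722082527481056 [ 0.67860864 -0.72632434 -0.20991944]
961 [-109.94185232   81.92616474] [-66.81474387  67.28175573]
clutter 4140 0.19992848659951018
[[1075 1126    3    0    0    0    0    0    0    0]
 [ 443    0    0    0  220  106    0    0    0    0]
 [  65    0    0   61  194   99  213   22    0    0]
 [ 143   27   72   70    0    0    0    0    0    0]
 [   0  129    0    0    0    0    0    0    0    0]
 [   0   72    0    0    0    0    0    0    0    0]
 [   0    0    0    0    0    0    0    0    0    0]
 [   0    0    0    0    0    0    0    0    0    0]]
389 [-109.92074322  109.35943749] [-68.88077668  67.99903173]
clutter 797 0.19995978610543372
[[295 111   0   0   0   0   0   0   0   0]
 [ 18   0   1   0  37  14   1   0   0   0]
 [ 13   0   0  30  26  14  27   2   0   0]
 [ 42   6  46  38   0   0   0   0   0   0]
 [  0  41   0   0   0   0   0   1   0   0]
 [  0  33   0   0   0   0   0   0   0   0]
 [  0   0   0   0   0   0   1   0   0   0]
 [  0   0   0   0   0   0   0   0   0   0]]
```

View pics/over.png

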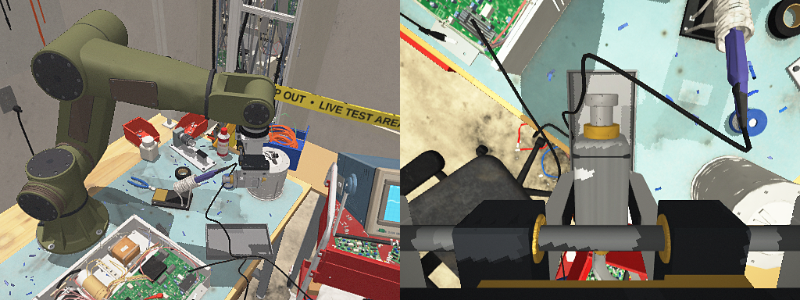

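The wrist view shows the tray centred under the filter, and both views confirm its centre. The iron's black cable crosses the tray's -x end, so I map it.

```bash
python3 - <<'E'
from h import *
d=np.array([.928,-.373]);n=np.array([.373,.928]);c=np.array([.511,-.293])
m=np.load('m1.npz')
for X,I in ((m['P'],m['a']),(m['Q'],m['b'])):
    q=X.reshape(-1,3);g=I.reshape(-1,3).max(1)
    s=(q[:,:2]-c)@d*1e3;t=(q[:,:2]-c)@n*1e3
    k=(g<60)&(abs(s)<125)&(abs(t)<100)&(q[:,2]>-.01)&(q[:,2]<.3)
    A=np.c_[s,t,q[:,2]*1e3][k]; A=A[np.argsort(A[:,1])]; print(len(A)); print(A[::max(1,len(A)//40)].round().astype(int).tolist())
E
```

```text
162
[[121, -99, 8], [120, -97, 5], [23, -95, 71], [107, -92, 17], [98, -89, 25], [54, -87, 54], [8, -86, 8], [82, -85, 35], [16, -78, 4], [-29, -75, 45], [20, -72, 7], [-30, -70, 48], [-34, -69, 55], [23, -67, 6], [-34, -65, 53], [-34, -60, 71], [-34, -55, 68], [-37, -51, 80], [-36, -47, 87], [-44, -41, 105], [-50, -38, 118], [-57, -32, 128], [-68, -27, 144], [-107, -26, 168], [-85, -25, 156], [-105, -5, 181], [-106, -1, 184], [-101, 3, 183], [-100, 6, 187], [-97, 11, 187], [-92, 22, 190], [-87, 28, 197], [-85, 32, 194], [-79, 44, 196], [-74, 47, 197], [-68, 60, 206], [-63, 66, 209], [-56, 79, 210], [-51, 83, 210], [-47, 92, 213], [-43, 100, 214]]
552
[[-4, -99, 5], [123, -96, 3], [119, -92, 6], [33, -90, 63], [34, -88, 63], [94, -85, 27], [58, -83, 47], [7, -82, 8], [-33, -71, 47], [-16, -69, 30], [-5, -66, 24], [-82, -64, 26], [49, -63, 5], [-41, -62, 23], [-110, -60, 21], [-38, -53, 67], [-36, -45, 86], [-42, -39, 98], [-44, -36, 107], [-52, -32, 121], [-66, -28, 140], [106, -26, 13], [-78, -24, 150], [-95, -23, 161], [-105, -21, 166], [107, -15, 15], [-112, -8, 179], [106, 2, 23], [-100, 11, 187], [-105, 19, 4], [-90, 26, 191], [-85, 33, 194], [-85, 41, 197], [106, 47, 14], [-72, 54, 200], [-88, 63, 26], [27, 63, 25], [106, 64, 15], [-104, 64, 23], [52, 65, 22], [13, 66, 21], [-58, 79, 204], [-52, 93, 211]]
```

Emit:
{"op": "apply_moves", "data": {"plan": [-14,3,0,0,-14,4,0,0,-14,3,0,0,0,0,15,0,0,0,25,0,0,0,30,0,0,0,30,0,0,0,30,0,0,0,30,0,0,0,30,0,0,0,30,0,0,0,20,0,0,0,15,0,0,0,10,0,0,0,5,0,0,0,0,0]}}

```text
time_s: 15.0
ee_pos: [0.5543, -0.2993, 0.0305]
eef_rot: [3.142, 0.0, 2.76]
force: [-0.1, 0.3, -0.6]
grip_width: 0.0376
grip_force: 40.0
```

Emit:
{"op": "apply_moves", "data": {"plan": [0,0,4,0,0,0,4,0,0,0,4,0,0,0,2,0,0,0,2,0,0,0,2,0,0,0,1,0,0,0,0,0,0,0,0,0]}}

```text
time_s: 15.9
ee_pos: [0.5542, -0.2995, 0.0115]
eef_rot: [-3.142, 0.0, 2.76]
force: [0.1, -0.6, -1.7]
grip_width: 0.0379
grip_force: 40.0
```

Emit:
{"op": "apply_moves", "data": {"plan": [0,0,1,0,0,0,0.5,0,0,0,0,0,0,0,0,0]}}

```text
time_s: 16.3
ee_pos: [0.5543, -0.2996, 0.0105]
eef_rot: [-3.141, 0.001, 2.76]
force: [-2.6, 0.8, 5.2]
grip_width: 0.0379
grip_force: 40.0
```

Contact: the upward force has come on. I open part-way and retract.

Emit:
{"op": "apply_moves", "data": {"plan": [0,0,0,0,0,0,0,0,0,0,0,0,0,0,0,0,0,0,0,0], "hand": 0.25}}

```text
time_s: 16.8
ee_pos: [0.5542, -0.2994, 0.0099]
eef_rot: [-3.142, -0.0, 2.76]
force: [0.0, -0.2, 0.1]
grip_width: 0.0588
grip_force: 0.0
```

Emit:
{"op": "apply_moves", "data": {"plan": [0,0,-8,0,0,0,-15,0,0,0,-25,0,0,0,-30,0,0,0,-30,0,0,0,-30,0,0,0,-30,0,0,0,-30,0,0,0,-30,0,0,0,-20,0,0,0,0,0,0,0,0,0]}}

```text
time_s: 18.0
ee_pos: [0.554, -0.2994, 0.2582]
eef_rot: [-3.141, 0.001, 2.76]
force: [-0.9, 0.3, -0.8]
grip_width: 0.0592
grip_force: 0.0
```

```bash
python3 - <<'E'
from h import *
o=monitor.get_obs();print(o['time_s'],o['ee_pos'],o['force'],o['grip_width'])
a,Q=cam('scene');b,P=cam('wrist');save('end',np.hstack([cv2.resize(a,(400,300)),cv2.resize(b,(400,300))]))
d=np.array([.928,-.373]);n=np.array([.373,.928]);c=np.array([.511,-.293])
for X in (P,Q):
    q=X.reshape(-1,3);q=q[np.isfinite(q).all(1)]
    s=(q[:,:2]-c)@d*1e3;t=(q[:,:2]-c)@n*1e3
    k=(q[:,2]>.036)&(q[:,2]<.048)&(abs(s)<105)&(abs(t)<45)
    print(k.sum(),np.percentile(s[k],[1,50,99]),np.percentile(t[k],[1,50,99]),np.median(q[k,2]))
E
```

```text
18.0 [ 0.55398196 -0.29935214  0.2581764 ] [-0.93595025  0.2680848  -0.83554898] 0.05922472292041973
1678 [-1.72200279 38.40700971 79.77564651] [-7.23264617 10.29087027 29.06726423] 0.042136113877137886
365 [ 1.39324186 40.93198228 81.31271461] [-12.2700779    5.44594714  24.80255422] 0.0417714778083133
```

View pics/end.png

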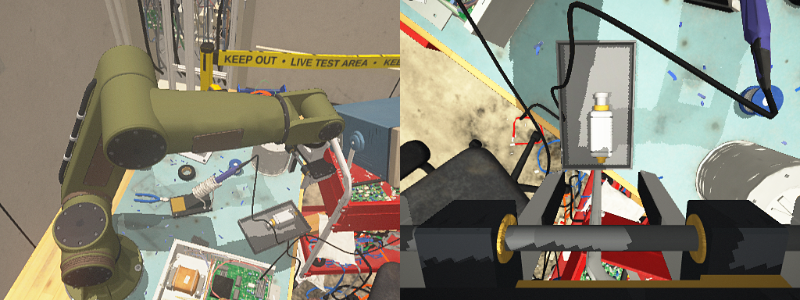

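The filter lies flat in the tray: its centre is about (40, 8) mm from the tray's and its top is 42 mm above the bench. The gripper is clear above it.

```bash
python3 -c "
from station import ctrl
print(ctrl.hand_in())"
```

```text
the job is handed in; nothing more can be done
None
```

Job handed in at about 18 s: the collar latched back and the filter lies flat inside the tray rim, about 40 mm along and 8 mm across from its centre; the verdict was not shown, and I did not re-measure the can, spool and tape.

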